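# Load a test tile into the bench dryer with its fan isolated

### The job

The bench dryer's fan is on: throw the red handle on the yellow isolator box over to off, then lay the blue-glazed test tile, glaze up, flat on the dryer's sloping rest, centred and square with its lower edge down at the lip, setting it down rather than dropping it. Once you have let go of the tile, throw the red handle back to on. Leave the black-handled isolator and the other things on the table alone.

Things in the scene. Friction and masses are not known exactly. Their poses are not given: they have to be found in the camera images.
- fan_switch (a joint): Red-handled toggle: 0 = off, 1.4 = on, hard stops at both (starts on, near 1.4), upright at 0.7. The heavy handle falls to its stop and stays there once 0.25 rad past upright; about 3 N at the grip moves it. Hinge: the box's +y axis through (0, 0, 60 mm) of fan_isolator. The grip, on an 85 mm radius, leans 0.7 rad to the box's -x (the robot's side) when off, to +x when on
- fan_isolator: Yellow isolator box fixed to the table, 110 x 80 x 50 mm (x, y, z), origin at the centre of its underside, turned up to 0.4 rad. A green patch on the +x end of its top marks on, a white patch on the -x end marks off. Two dark hinge cheeks stand 70 mm high. A 12 x 18 mm steel stem rises from the hinge to the red grip
- fan_switch_grip (a point): Centre of the red grip: a round bar 16 mm thick and 56 mm long, parallel to the box's y, 85 mm from the hinge axis (125 mm above the table at either end of the swing, 145 mm upright)
- wheel_switch (a joint): Black-handled toggle on the grey isolator box, the same in shape, size and joint values; starts off (near 0); leave it alone. The two boxes stand about 200 mm apart and may change places
- wheel_isolator: Grey isolator box with the black handle; origin and axes as on the yellow one
- tile: Loose square terracotta test tile, 60 x 60 x 12 mm, 60 to 120 g, with a blue glazed square on its upper face; origin at the centre of its underside, z out of the glazed face. It starts flat on the pad, its underside 20 mm above the table
- pad: White plaster pad fixed under the tile, 46 x 46 x 20 mm, origin at the centre of its underside; the tile overhangs it by 7 mm all round (the pad is aligned with the tile to 0.2 rad)
- rest: Sloping rest: two aluminium rails (34 mm over both) with a lip across the low end. Origin on the rails' surface, 75 mm above the table, where the centre of the tile's underside belongs. x up the slope (0.4 rad above level, rising away from the robot), y level, z out of the surface. Rails run from x = -30 mm (inner face of the lip, 34 mm wide, 8 mm proud) to 34 mm. Friction holds a tile where laid
- dryer: Fixed dryer that carries the rest: grey base plate 12 mm thick, from x = -65 to 65 mm and y = -45 to 225 mm, with a blue fan drum (150 mm across, from y = 140 mm on, up to 210 mm high) facing the rest from +y. Origin at the underside straight below the rest's origin, z up; turned up to 0.35 rad
- jar_blue: Bystander: blue glaze jar, 60 mm across, 95 mm high, origin under its centre
- jar_purple: Bystander: purple glaze jar with white cap, 60 mm across, 90 mm high, origin under its centre
- jar_green: Bystander: green glaze jar with white cap, 56 mm across, 80 mm high, origin under its centre
- stamp_round: Bystander: white round stamp, 52 mm across, 16 mm high, origin under its centre
- stamp_oblong: Bystander: tan oblong stamp, 60 x 36 x 16 mm, origin under its centre
- rib_knife: Bystander: modelling spatula lying flat on the table, about 200 mm long, lower than 30 mm

How it is judged:
By the outcome, as a careful person would: the job done as asked, in the order asked, and still so for the second after the job is handed in, with the robot touching nothing.
It also fails if it takes over 58 s, if anything falls off the work surface, if the arm or the gripper's body presses on something with over 40 N, if the wrist force passes 120 N, or if a joint passes its speed limit or range.

### The arm

A 6-joint arm with a two-finger parallel gripper is mounted at the origin on the work surface. World frame = base frame: x ahead of the robot, y to its left, z up, the work surface at z = 0. Lengths are in mm, angles in rad, forces in N, time in s.
With the tool pointing down it reaches from about 350 to 775 mm from the base axis. Payload 7.3 kg.
Tool frame: the origin (TCP) lies on the centre line of the jaws, within the pads' length; the fingertips stand 14 mm ahead of it and the grasp point (between the pads) lies 5 mm behind it; z points along the fingers, y is the line along which they close (so a half turn about z gives the same grasp; the last joint's range is limited). The gripper opens to 92 mm and grips with 3 to 60 N. Pads are 19 mm wide; open, the fingers measure 130 mm over their backs; the gripper's body (75 mm by 190 mm) begins 47 mm behind the grasp point.
Start: joints at [1.177, 0.342, 1.524, -0, 1.275, -0.146], TCP at [128.751, 508.986, 240.741] pointing down, gripper open.
Joint ranges: [-2.53, 2.53], [-0.77, 2.02], [0.04, 2.7], [-1, 4.14], [0.28, 2.66], [-3.11, 3.11]. Speed limits (rad/s): [2.57, 2.57, 3.14, 3.14, 3.14, 3.14].

### API

Orientations are given as [roll, pitch, yaw] about the fixed x, y, z axes, in that order (R = Rz(yaw) Ry(pitch) Rx(roll)).
In Python, from plant import get_obs, capture, bot, spot_in, trace, pinpoint gives the robot as it stands.
- The arm moves only by the tool play_rows, never from a script. Its argument "rows" is a list of rows, each a list of 2 entries, a list of its own where there are three numbers: the shift along the world's x, y, z in units of 3 cm (1.0 is 3 cm), then the turn, a rotation vector about the world's x, y, z in units of 8 degrees (1.0 is 8 degrees). A call has 1 to 12 rows; each row shifts and turns the commanded pose from where the row before left it; what a row does not reach is not made up. A row lasts 1/8 s, in which the tool goes at most 62.5 mm and 10.7 degrees, less where a joint would pass 70% of its speed; a pose out of reach is approached as far as the arm can. A call with a number of a shift or a turn outside -1 to 1 is refused whole. A call with a gripper value outside its range is refused whole. "hand" is the opening, from -1 (shut) to 1 (fully open), set as the call begins (left out, the last holds). The fingers move at their own pace and stop on an object; the grip force is fixed at half the most. Time passes only in rows, so rows that do not move let the fingers close. It gives the time, the measured TCP pose, the force, the opening and the grip force at its end, in the units of the state.
- get_obs(): the state, without advancing time (a new reading comes with each control period).
- capture(name): name is "side" or "top"; returns a dict with "frame" (480x640x3 uint8, red, green, blue), "fov_y" (degrees; the focal length in pixels is half the picture's height over the tangent of half this angle, whatever the lens; pixels are square), "cx", "cy" (the principal point, pixels), "rvec" (rotation vector, rad) and "tvec" (3), from world to camera coordinates, as OpenCV has them. Camera axes: x right, y down, z forward; pixel columns grow to the right and rows downward; lengths in mm; the calibration is good to about 2 mm. A picture is of the moment at which its call begins. There is no depth.
- bot.close_job(): hands the job in; it is judged then, once.
Trained networks look in the newest picture that a camera, given by its name, has taken for a name from the list of things; names that differ only in an ending like _2 or _b are one class to them, and where a whole thing is asked for, a point or a joint stands for the part that bears it (a point fixed in the world has none). Each returns a list of dicts, best first, with "p" (0 to 1); they miss things now and then, are a little off and sometimes report something else, mostly with a low value. They report only what shows in the picture. A call takes as long as a camera call.
- spot_in(query, camera): "at" ([row, column] in pixels, amid what is visible of it).
- trace(query, camera): "mask" (480x640 bool, what is visible of it) and "at" ([row, column] in pixels, amid what is visible of it).
- pinpoint(query, camera): "at" ([row, column] in pixels: a listed point, or the origin of a listed thing).
The state is a dict: "time": time; "joint_positions": joint angles; "dq": joint speeds; "tau": joint torques, N m; "tool_pos": TCP position; "tcp_rot": TCP orientation; "contact_force": force on the tool from outside, world axes, zero at the start; "moment": the same for the moment, N m; "grip_width": finger opening in mm; "finger_force": force on a finger pad.
Only numpy, scipy, OpenCV 4.12 (cv2) and the standard library are available. Lean on these libraries where they do the work, as an engineer would, in place of code of your own. Each camera call takes 0.05 s, during which the arm holds its last target. There are 200 camera calls.

## Working session

There is one attempt and no reset: what is moved stays moved. The work goes in short steps, Python scripts to look and compute and a tool call to move; the robot and the scene stay as the last step left them, time stands still between calls to the robot, and variables do not carry over. Pictures are saved under pics/ and viewed, at most 10 in all, crops included, and the job is handed in when it is done.

Besides the shell and the picture viewer there is one more tool, called after "Emit:" in YAML: its name, and indented under it one key for each argument. play_rows: Moves the arm, as the interface text tells. Shifts and turns lie within -1 to 1; 1 stands for 3 cm of shift or 8 degrees of turn. Its arguments: {"type":"object","properties":{"rows":{"type":"array"},"hand":{"type":"number"}},"required":["rows"]}

```bash
mkdir -p pics; ls
cat > h.py <<'E'
import numpy as np, cv2
from plant import get_obs, capture, bot, spot_in, trace, pinpoint
def cam(c):
    f=240/np.tan(np.radians(c['fov_y'])/2)
    K=np.array([[f,0,c['cx']],[0,f,c['cy']],[0,0,1]]); R=cv2.Rodrigues(np.array(c['rvec'],float))[0]
    return K,R,np.array(c['tvec'],float).reshape(3)
def ray(C,at):
    K,R,t=C; d=R.T@np.linalg.inv(K)@np.array([at[1],at[0],1.]); return -R.T@t,d/np.linalg.norm(d)
def onz(C,at,z):
    o,d=ray(C,at); return o+d*(z-o[2])/d[2]
def proj(C,p):
    K,R,t=C; q=K@(R@np.array(p,float)+t); return q[1]/q[2],q[0]/q[2]
def tri(rs):
    A=sum(np.eye(3)-np.outer(d,d) for o,d in rs); b=sum((np.eye(3)-np.outer(d,d))@o for o,d in rs)
    p=np.linalg.solve(A,b); return p,max(np.linalg.norm((np.eye(3)-np.outer(d,d))@(p-o)) for o,d in rs)
E
cat > m1.py <<'E'
from h import *
np.set_printoptions(precision=1,suppress=True)
C={}
for n in('side','top'):
    c=capture(n); C[n]=cam(c); cv2.imwrite(f'pics/{n}1.png',c['frame'][:,:,::-1]); print(n,-C[n][1].T@C[n][2])
for q in('fan_isolator','fan_switch_grip','wheel_isolator','tile','pad','rest','dryer','jar_blue','jar_purple','jar_green','stamp_round','stamp_oblong','rib_knife'):
    r={n:pinpoint(q,n) for n in C}
    print(q,{n:[(round(x['p'],2),np.round(x['at'])) for x in r[n][:2]] for n in r}, end=' ')
    if all(r.values()): print(*tri([ray(C[n],r[n][0]['at']) for n in C]))
    else: print()
print(get_obs())
E
python3 m1.py
```

```text
pics
side [ 359.2 -865.7  754.9]
top [ 489.8  -81.9 1069.5]
fan_isolator {'side': [(0.55, array([287., 292.]))], 'top': [(0.98, array([274., 339.]))]} [ 512.  -145.5   -5.9] 3.291494723137699
fan_switch_grip {'side': [(0.55, array([233., 320.])), (0.38, array([299., 418.]))], 'top': [(0.64, array([248., 342.]))]} [ 566.9 -147.5  123.7] 3.09756530499314
wheel_isolator {'side': [(0.89, array([354., 327.]))], 'top': [(0.59, array([263., 412.])), (0.47, array([257., 168.]))]} [ 535.1 -324.5    3.4] 1.8913936731728755
tile {'side': [(0.65, array([199., 301.]))], 'top': [(0.68, array([242., 237.])), (0.68, array([261., 178.]))]} [591.7  98.3  19.7] 1.8353853429802705
pad {'side': [(0.51, array([206., 302.]))], 'top': []} 
rest {'side': [(0.56, array([149., 273.]))], 'top': [(0.7, array([255., 165.]))]} [558.8 252.2  67.6] 1.2335033215791917
dryer {'side': [(0.87, array([176., 270.]))], 'top': [(0.71, array([258., 177.]))]} [552.2 251.1 -10.8] 3.375705844064499
jar_blue {'side': [(0.71, array([231., 385.]))], 'top': [(0.94, array([175., 290.])), (0.61, array([248., 342.]))]} [755.4 -28.8  -
[... 504 characters left out ...]
oblong {'side': [(0.82, array([194., 354.])), (0.29, array([145., 269.]))], 'top': [(0.61, array([187., 232.]))]} [728.4 113.1   1.3] 1.0124569714915364
rib_knife {'side': [(0.87, array([429., 356.])), (0.34, array([301., 420.]))], 'top': [(0.72, array([254., 469.]))]} [ 548.2 -467.2   -4.7] 3.4414781653979514
{'time': 1.4, 'joint_positions': array([ 1.2,  0.3,  1.5, -0. ,  1.3, -0.1]), 'dq': array([ 0.,  0., -0.,  0., -0.,  0.]), 'tau': array([ -0. , -43.1, -24.4,   0.1,   0. ,  -0. ]), 'tool_pos': array([128.7, 509. , 240.8]), 'tcp_rot': array([3.1, 0. , 2.9]), 'contact_force': array([-0.3,  0.2, -0.9]), 'moment': array([ 0., -0., -0.]), 'finger_force': 0.0, 'grip_width': 91.6771686857917}
```

View images.

View pics/top1.png

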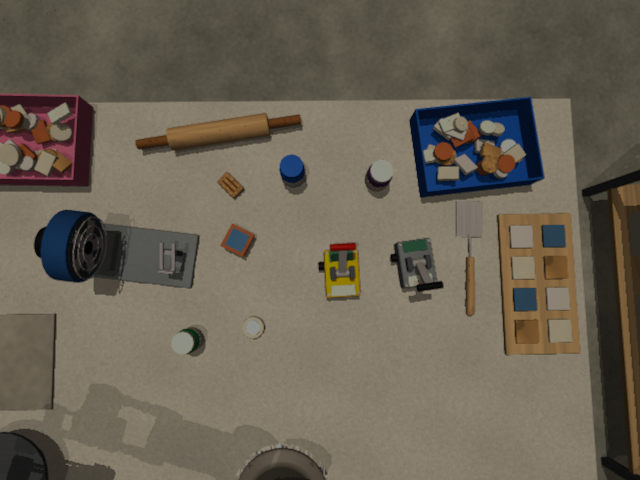

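View pics/side1.png

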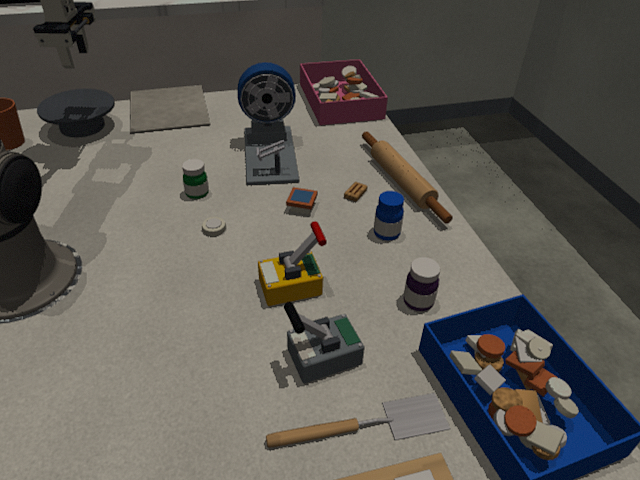

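```bash
cat > m2.py <<'E'
from h import *
np.set_printoptions(precision=1,suppress=True)
C={}
F={}
for n in('side','top'):
    c=capture(n); C[n]=cam(c); F[n]=c['frame']
    hsv=cv2.cvtColor(F[n],cv2.COLOR_RGB2HSV)
    def rect(mask,at,r,z,name):
        m=np.zeros_like(mask); y,x=map(int,at); m[y-r:y+r,x-r:x+r]=mask[y-r:y+r,x-r:x+r]
        k,l,s,ce=cv2.connectedComponentsWithStats(m); i=1+np.argmax(s[1:,4]); 
        cn=max(cv2.findContours((l==i).astype(np.uint8),0,1)[0],key=len)[:,0,:]
        w=np.array([onz(C[n],(v,u),z)[:2] for u,v in cn]).astype(np.float32)
        R=cv2.minAreaRect(w); print(n,name,s[i,4],'c_mask',onz(C[n],ce[i][::-1],z)[:2],'rect',np.array(R[0]),np.array(R[1]),round(np.radians(R[2]),3))
    t={'top':(240,237),'side':(197,302)}[n]
    rect(cv2.inRange(hsv,(95,60,30),(125,255,255)),t,22,32,'glaze')
    rect(cv2.inRange(hsv,(0,90,40),(18,255,255)),t,22,32,'terra')
    b={'top':(272,340),'side':(283,290)}[n]
    rect(cv2.inRange(hsv,(20,120,40),(34,255,255)),b,45,50,'yellow')
    g={'top':(248,342),'side':(233,320)}[n]
    rm=cv2.inRange(hsv,(0,150,60),(8,255,255))|cv2.inRange(hsv,(172,150,60),(180,255,255))
    rect(rm,g,25,125,'red')
    gm=cv2.inRange(hsv,(55,80,30),(90,255,255)); rect(gm,b,45,50,'green')
a=cv2.resize(F['top'][215:300,95:210],None,fx=6.5,fy=6.5,interpolation=cv2.INTER_CUBIC)
cv2.imwrite('pics/rest_top.png',a[:,:,::-1]); 
a=cv2.resize(F['side'][115:190,230:310],None,fx=7,fy=7,interpolation=cv2.INTER_CUBIC)
cv2.imwrite('pics/rest_side.png',a[:,:,::-1]); 
np.savez('f.npz',side=F['side'],top=F['top'])
import pickle; pickle.dump(C,open('C.pkl','wb'))
print(get_obs()['time'],get_obs()['tcp_rot'])
E
python3 m2.py
```

```text
side glaze 195 c_mask [594.2  95.3] rect [594.3  95.7] [40.5 41.7] 1.067
side terra 269 c_mask [589.9  80.9] rect [592.5  88.1] [72.9 62.1] 1.085
side yellow 1626 c_mask [ 502.1 -192.4] rect [ 507.6 -172.4] [116.1 118.8] 0.037
side red 147 c_mask [ 566.3 -143.6] rect [ 565.8 -141.9] [14. 56.] 0.048
side green 160 c_mask [ 552.6 -147.6] rect [ 551.1 -147.7] [22.2 53.5] 0.031
top glaze 307 c_mask [594.4  96.4] rect [594.2  96.7] [41.5 41.1] 1.089
top terra 327 c_mask [592.6  95.2] rect [593.6  96.1] [62.  61.4] 1.077
top yellow 746 c_mask [ 509.3 -145.7] rect [ 511.5 -147.8] [109.   79.6] 0.038
top red 169 c_mask [ 566.2 -146.5] rect [ 566.1 -146.8] [14.1 54.8] 0.045
top green 74 c_mask [ 550.7 -130.6] rect [ 551.5 -130.4] [16.3 21.1] 1.55
1.5 [3.1 0.  2.9]
```

View pics/rest_top.png

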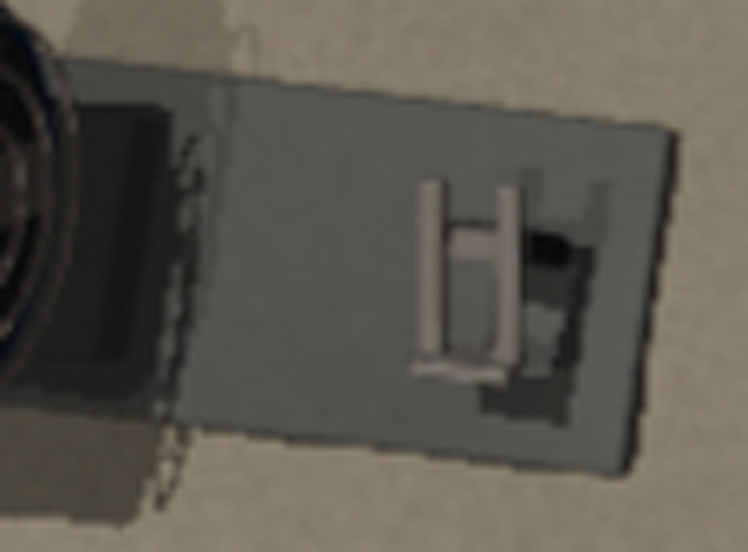

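View pics/rest_side.png

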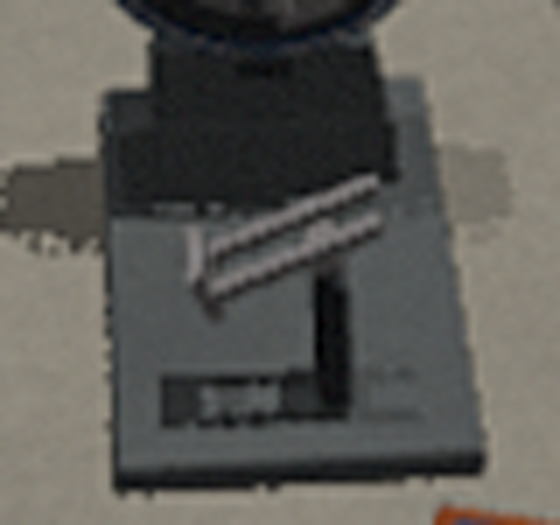

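```bash
cat > m3.py <<'E'
from h import *; import pickle
from scipy.optimize import least_squares
np.set_printoptions(precision=2,suppress=True)
C=pickle.load(open('C.pkl','rb')); F=np.load('f.npz')
T=lambda u,v:(215+(v+.5)/6.5-.5,95+(u+.5)/6.5-.5); S=lambda u,v:(115+(v+.5)/7-.5,230+(u+.5)/7-.5)
def rp(x,y,z): c,s=np.cos(.4),np.sin(.4); return (c*x-s*z,y,75+s*x+c*z)
obs=[('top',(65,-45,12),T(672,130)),('top',(-65,-45,12),T(627,470)),
('top',rp(34,17,0),T(418,180)),('top',rp(34,-17,0),T(522,186)),
('top',rp(-30,17,8),T(412,358)),('top',rp(-30,-17,8),T(522,368)),
('side',(65,-45,12),S(483,452)),('side',(-65,-45,12),S(115,468)),
('side',rp(34,-17,0),S(383,215)),('side',rp(34,17,0),S(378,176)),('side',rp(-30,17,8),S(190,228))]
def W(p,q):
    c,s=np.cos(p[2]),np.sin(p[2]); return (p[0]+c*q[0]-s*q[1],p[1]+s*q[0]+c*q[1],q[2])
f=lambda p:np.concatenate([np.subtract(proj(C[n],W(p,q)),o) for n,q,o in obs])
r=least_squares(f,[555,252,0],loss='soft_l1'); print(r.x, f(r.x).reshape(-1,2))
p=r.x
def draw(n,off,k):
    y0,y1,x0,x1=off; a=cv2.resize(np.ascontiguousarray(F[n][y0:y1,x0:x1,::-1]),None,fx=k,fy=k,interpolation=cv2.INTER_CUBIC)
    def poly(qs,col):
        pts=[proj(C[n],W(p,q)) for q in qs]; pts=np.array([((c-x0+.5)*k-.5,(r_-y0+.5)*k-.5) for r_,c in pts]).round().astype(int)
        cv2.polylines(a,[pts],True,col,1)
    poly([(65,-45,12),(-65,-45,12),(-65,140,12),(65,140,12)],(0,255,0))
    poly([rp(34,17,0),rp(34,-17,0),rp(-30,-17,0),rp(-30,17,0)],(0,0,255))
    poly([rp(-30,17,0),rp(-30,-17,0),rp(-30,-17,8),rp(-30,17,8)],(255,255,0))
    return a
a=draw('top',(215,300,105,205),4); b=draw('side',(115,190,230,310),4)
m=np.zeros((max(a.shape[0],b.shape[0]),a.shape[1]+b.shape[1],3),np.uint8); m[:a.shape[0],:a.shape[1]]=a; m[:b.shape[0],a.shape[1]:]=b
cv2.imwrite('pics/ov.png',m)
E
python3 m3.py
```

```text
[553.24 245.7   -0.12] [[-0.83  0.22]
 [ 0.78  0.04]
 [-0.32  0.6 ]
 [ 0.37 -0.15]
 [ 0.27  0.43]
 [ 0.31 -1.42]
 [-0.69  0.73]
 [ 0.21  0.13]
 [ 1.04 -0.24]
 [-0.59 -0.77]
 [-0.45  1.01]]
```

View pics/ov.png

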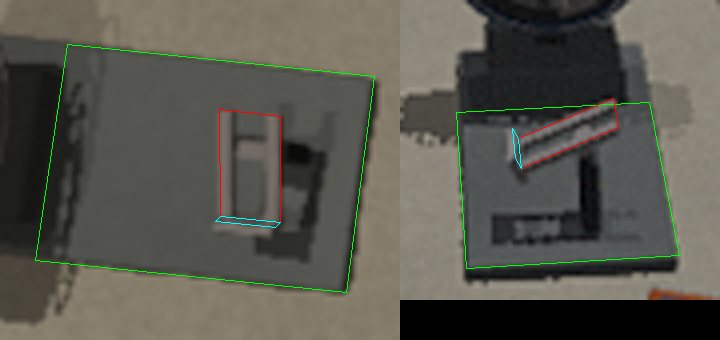

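Emit:
play_rows:
  rows:
    - [[0.7,-1,0],[0,0,0]]
    - [[0.7,-1,0],[0,0,0]]
    - [[0.7,-1,0],[0,0,0]]
    - [[0.7,-1,0],[0,0,0]]
    - [[0.7,-1,0],[0,0,0]]
    - [[0.7,-1,0],[0,0,0]]
    - [[0.7,-1,0],[0,0,0]]
    - [[0.7,-1,0],[0,0,0]]
    - [[0.7,-1,0],[0,0,0]]
    - [[0.7,-1,0],[0,0,0]]
    - [[0.7,-1,0],[0,0,0]]
    - [[0.7,-1,0],[0,0,0]]
  hand: -1

```text
time: 3.0
tool_pos: [381.4, 147.9, 240.9]
tcp_rot: [3.141, 0.0, 2.894]
contact_force: [0.2, 0.2, 0.0]
grip_width: 0.7
finger_force: 0.0
```

Emit:
play_rows:
  rows:
    - [[0.73,-1,0],[0,0,0.207]]
    - [[0.73,-1,0],[0,0,0.207]]
    - [[0.73,-1,0],[0,0,0.207]]
    - [[0.73,-1,0],[0,0,0.207]]
    - [[0.73,-1,0],[0,0,0.207]]
    - [[0.73,-1,0],[0,0,0.207]]
    - [[0.73,-1,0],[0,0,0.207]]
    - [[0.73,-0.9,0],[0,0,0.207]]
    - [[0.73,-0.9,0],[0,0,0.207]]
    - [[0.73,-0.9,0],[0,0,0.207]]
    - [[0,0,-0.9],[0,0,0]]
    - [[0,0,-0.9],[0,0,0]]

```text
time: 4.5
tool_pos: [600.0, -142.5, 185.9]
tcp_rot: [3.142, 0.0, -3.101]
contact_force: [0.2, -0.4, -0.2]
grip_width: 0.2
finger_force: 0.0
```

Emit:
play_rows:
  rows:
    - [[0,0,-0.9],[0,0,0]]
    - [[0,0,-0.9],[0,0,0]]
    - [[0,0,-0.25],[0,0,0]]
    - [[0,0,0],[0,0,0]]

```text
time: 5.0
tool_pos: [599.8, -142.1, 125.3]
tcp_rot: [3.141, -0.0, -3.1]
contact_force: [0.8, 0.1, -0.6]
grip_width: 0.4
finger_force: 0.0
```

Emit:
play_rows:
  rows:
    - [[-0.5,-0.02,0],[0,0,0]]
    - [[-0.4,-0.02,0],[0,0,0]]
    - [[-0.4,-0.02,0],[0,0,0]]
    - [[-0.4,-0.02,0],[0,0,0]]
    - [[-0.4,-0.02,0],[0,0,0]]
    - [[-0.4,-0.02,0],[0,0,0]]
    - [[-0.4,-0.02,0],[0,0,0]]
    - [[-0.4,-0.02,0],[0,0,0]]
    - [[-0.4,0,0],[0,0,0]]
    - [[0,0,0],[0,0,0]]

```text
time: 6.25
tool_pos: [488.0, -146.9, 125.4]
tcp_rot: [3.141, -0.0, -3.101]
contact_force: [-0.2, -0.5, -0.3]
grip_width: 0.4
finger_force: 0.0
```

Emit:
play_rows:
  rows:
    - [[0.3,0,0.5],[0,0,0]]
    - [[0,0,1],[0,0,0]]
    - [[0,1,0.5],[0,0,0]]
    - [[0,1,0],[0,0,0]]
    - [[0,1,0],[0,0,0]]
    - [[0,1,0],[0,0,0]]
  hand: 1

```text
time: 7.0
tool_pos: [497.9, -25.9, 185.3]
tcp_rot: [3.142, 0.0, -3.1]
contact_force: [0.4, 0.4, -0.7]
grip_width: 55.8
finger_force: 0.0
```

Run:
```python
from h import *
for n in('side','top'):
    c=capture(n);C=cam(c);f=c['frame'];r=pinpoint('fan_switch_grip',n)
    hsv=cv2.cvtColor(f,cv2.COLOR_RGB2HSV)
    m=cv2.inRange(hsv,(0,150,60),(8,255,255))|cv2.inRange(hsv,(172,150,60),(180,255,255))
    b={'top':(272,340),'side':(275,290)}[n]; z=np.zeros_like(m); z[b[0]-55:b[0]+55,b[1]-45:b[1]+45]=m[b[0]-55:b[0]+55,b[1]-45:b[1]+45]
    v,u=np.nonzero(z); print(n,len(v),onz(C,(v.mean(),u.mean()),125) if len(v) else 0,r[:1] )
    print(get_obs()['tcp_rot'].tolist(),get_obs()['tool_pos'])
```

```text
side 161 [ 456.49980643 -150.18806189  125.        ] [{'at': [242.9, 257.6], 'p': 0.89}]
[3.1407446286376572, -0.00026700094745901737, -3.097519272779574] [497.64554229 -24.52012464 185.25123401]
top 161 [ 456.58839914 -153.48489207  125.        ] [{'at': [298.0, 348.4], 'p': 0.86}]
[-3.1412882689601673, 0.00013775512344449403, -3.098915180459782] [497.94886486 -26.7383024  185.27277361]
```

Emit:
play_rows:
  rows:
    - [[0.64,0.82,0],[0,0,-0.76]]
    - [[0.64,0.82,0],[0,0,-0.76]]
    - [[0.64,0.82,0],[0,0,-0.76]]
    - [[0.64,0.82,-0.5],[0,0,-0.76]]
    - [[0.64,0.82,-1],[0,0,-0.76]]
    - [[0,0,-1],[0,0,0]]
    - [[0,0,-1],[0,0,0]]
    - [[0,0,0],[0,0,0]]

```text
time: 8.2
tool_pos: [592.5, 95.0, 77.8]
tcp_rot: [-3.139, -0.005, 2.651]
contact_force: [0.6, -0.9, -0.3]
grip_width: 91.7
finger_force: 0.0
```

Emit:
play_rows:
  rows:
    - [[0.05,0.03,-0.7],[0,0,0]]
    - [[0,0,-0.7],[0,0,0]]
    - [[0,0,-0.4],[0,0,0]]
    - [[0,0,0],[0,0,0]]

```text
time: 8.7
tool_pos: [595.4, 96.6, 26.4]
tcp_rot: [-3.141, -0.0, 2.652]
contact_force: [-0.3, 0.7, -0.4]
grip_width: 91.6
finger_force: 0.0
```

Emit:
play_rows:
  rows:
    - [[-0.04,-0.01,-0.15],[0,0,0]]
    - [[0,0,0],[0,0,0]]

```text
time: 8.95
tool_pos: [594.2, 96.7, 22.2]
tcp_rot: [3.141, 0.0, 2.652]
contact_force: [0.1, 1.0, -0.6]
grip_width: 92.0
finger_force: 0.0
```

Emit:
play_rows:
  rows:
    - [[0,0,0],[0,0,0]]
    - [[0,0,0],[0,0,0]]
    - [[0,0,0],[0,0,0]]
    - [[0,0,0],[0,0,0]]
    - [[0,0,0],[0,0,0]]
    - [[0,0,0],[0,0,0]]
  hand: -1

```text
time: 9.7
tool_pos: [594.1, 96.8, 21.8]
tcp_rot: [3.141, 0.0, 2.652]
contact_force: [0.7, 0.9, 1.3]
grip_width: 59.9
finger_force: 30.0
```

Emit:
play_rows:
  rows:
    - [[0,0,0.5],[0,0,0]]
    - [[0,0,1],[0,0,0]]
    - [[0,0,1],[0,0,0]]
    - [[0,0,1],[0,0,0]]
    - [[-0.32,0.84,0.5],[0,0,0.442]]
    - [[-0.32,0.84,0],[0,0,0.442]]
    - [[-0.32,0.84,0],[0,0,0.442]]
    - [[-0.32,0.84,0],[0,0,0.442]]
    - [[-0.32,0.84,0],[0,0,0.442]]
    - [[-0.32,0.84,0],[0,0,0.442]]
    - [[0,0,0],[-0.172,-0.711,0]]

```text
time: 11.08
tool_pos: [536.9, 249.2, 142.5]
tcp_rot: [-3.13, 0.104, 3.025]
contact_force: [0.7, -0.8, -0.5]
grip_width: 60.2
finger_force: 30.0
```

```bash
cat > m4.py <<'E'
from h import *; import pickle
C=pickle.load(open('C.pkl','rb'))['top']; F=np.load('f.npz')['top']
g=cv2.cvtColor(F,cv2.COLOR_RGB2LAB).astype(float); T=lambda u,v:np.array((215+(v+.5)/6.5-.5,95+(u+.5)/6.5-.5))
from scipy.ndimage import map_coordinates
def edge(a,b,z,name,half=5):
    a,b=T(*a),T(*b); d=(b-a)/np.linalg.norm(b-a); nrm=np.array([d[1],-d[0]]); s=np.arange(-half,half+.01,.1); P=[]
    for t in np.linspace(.08,.92,40):
        q=a+t*(b-a); pts=q[:,None]+nrm[:,None]*s
        L=sum(np.abs(np.gradient(cv2.GaussianBlur(map_coordinates(g[:,:,k],pts,order=1)[None],(0,0),4)[0])) for k in range(3))
        i=np.argmax(L); P.append(onz(C,q+nrm*s[i],z)[:2])
    P=np.array(P); 
    for _ in range(4):
        c=P.mean(0); u=np.linalg.svd(P-c)[2][0]; e=(P-c)@[-u[1],u[0]]; P=P[np.abs(e)<=max(1,2*np.median(np.abs(e)))]
    print(name,len(P),'ang',np.arctan2(u[1],u[0])%np.pi,'through',c,'rms',e.std())
edge((260,83),(660,128),12,'far x=+65'); edge((225,430),(610,470),12,'near x=-65'); edge((670,145),(632,455),12,'right y=-45')
E
python3 m4.py
```

```text
far x=+65 40 ang 1.4348374676206503 through [622.13004394 271.37671719] rms 0.4520388562074932
near x=-65 38 ang 1.4375776694819882 through [491.07890165 284.64973158] rms 0.4910603524881694
right y=-45 36 ang 2.9982117421335297 through [549.03648137 198.74823375] rms 0.43140488931415266
```

```bash
cat > m5.py <<'E'
from h import *; import pickle
from scipy.optimize import least_squares
from scipy.ndimage import map_coordinates
np.set_printoptions(precision=2,suppress=True)
CC=pickle.load(open('C.pkl','rb')); FF=np.load('f.npz')
def rp(x,y,z): c,s=np.cos(.4),np.sin(.4); return (c*x-s*z,y,75+s*x+c*z)
def W(p,q):
    c,s=np.cos(p[2]),np.sin(p[2]); return (p[0]+c*q[0]-s*q[1],p[1]+s*q[0]+c*q[1],q[2])
E=[('top',rp(-22,17,0),rp(30,17,0)),('top',rp(-22,-17,0),rp(30,-17,0)),('top',rp(34,16,0),rp(34,11,0)),('top',rp(34,-11,0),rp(34,-16,0)),
('side',rp(-24,-17,0),rp(0,-17,0)),('side',rp(-24,17,0),rp(30,17,0)),
('top',(65,-35,12),(65,100,12)),('top',(-65,-35,12),(-65,100,12)),('top',(-55,-45,12),(55,-45,12)),('side',(-60,-45,12),(60,-45,12)),('side',(65,-40,12),(65,80,12)),('side',(-65,-40,12),(-65,80,12))]
def meas(p,half=2.5):
    M=[]
    for n,qa,qb in E:
        g=cv2.cvtColor(FF[n],cv2.COLOR_RGB2LAB).astype(float)
        a,b=np.array(proj(CC[n],W(p,qa))),np.array(proj(CC[n],W(p,qb))); d=(b-a)/np.linalg.norm(b-a); nr=np.array([d[1],-d[0]]); s=np.arange(-half,half+.01,.1)
        o=[]
        for t in np.linspace(0,1,15):
            pts=(a+t*(b-a))[:,None]+nr[:,None]*s
            L=sum(np.abs(np.gradient(cv2.GaussianBlur(map_coordinates(g[:,:,k],pts,order=1)[None],(0,0),4)[0])) for k in range(3)); o.append(s[np.argmax(L)])
        M.append((n,qa,qb,a,nr,np.median(o),np.std(o)))
    return M
p=np.array([553.,245.,-.13])
for _ in range(5):
    M=meas(p)
    def f(x):
        r=[]
        for n,qa,qb,a,nr,m,sd in M:
            for q in(qa,qb): r.append((np.dot(np.array(proj(CC[n],W(x,q)))-a,nr)-m)/(0.5+sd))
        return np.array(r)
    p=least_squares(f,p,loss='soft_l1').x
print(p)
for m in meas(p): print(m[0],np.array(m[1]),np.array(m[2]),'res',m[5:],'normal',m[4])
E
python3 m5.py
```

```text
[552.36 243.69  -0.13]
top [-20.26  17.    66.43] [27.63 17.   86.68] res (np.float64(1.8000000000000043), np.float64(0.04714045207910342)) normal [0. 1.]
top [-20.26 -17.    66.43] [ 27.63 -17.    86.68] res (np.float64(-1.1999999999999988), np.float64(0.07888106377466163)) normal [0.01 1.  ]
top [31.32 16.   88.24] [31.32 11.   88.24] res (np.float64(2.220446049250313e-15), np.float64(0.4327688631231332)) normal [ 0.99 -0.11]
top [ 31.32 -11.    88.24] [ 31.32 -16.    88.24] res (np.float64(-0.29999999999999805), np.float64(0.8187795796183495)) normal [ 0.99 -0.11]
side [-22.11 -17.    65.65] [  0. -17.  75.] res (np.float64(-0.29999999999999805), np.float64(0.11234866364235155)) normal [0.92 0.39]
side [-22.11  17.    65.65] [27.63 17.   86.68] res (np.float64(-0.4999999999999982), np.float64(1.015217546473005)) normal [0.92 0.39]
top [ 65 -35  12] [ 65 100  12] res (np.float64(0.3000000000000025), np.float64(0.19136933459209782)) normal [-0.99  0.12]
top [-65 -35  12] [-65 100  12] res (np.float64(-0.5999999999999983), np.float64(0.26042699979499506)) normal [-0.99  0.11]
top [-55 -45  12] [ 55 -45  12] res (np.float64(2.220446049250313e-15), np.float64(0.22110831935702682)) normal [0.14 0.99]
side [-60 -45  12] [ 60 -45  12] res (np.float64(2.220446049250313e-15), np.float64(0.12472191289246481)) normal [1.   0.05]
side [ 65 -40  12] [65 80 12] res (np.float64(0.3000000000000025), np.float64(0.20286832072937272)) normal [-0.18  0.98]
side [-65 -40  12] [-65  80  12] res (np.float64(-0.09999999999999787), np.float64(0.23626726862225822)) normal [-0.04  1.  ]
```

```bash
cat > tgt.py <<'E'
from h import *; import sys
from scipy.spatial.transform import Rotation as Ro
np.set_printoptions(precision=3,suppress=True)
X,Y,yaw,h,dx,dy=map(float,sys.argv[1:7])   # rest pose; height above along n, offset uphill, offset y
o=get_obs(); R=Ro.from_euler('xyz',o['tcp_rot']); p=o['tool_pos']
B=Ro.from_euler('z',yaw)*Ro.from_euler('y',-.4); M=B.as_matrix()
Rt=Ro.from_matrix(np.stack([-M[:,0],M[:,1],-M[:,2]],1))
P=np.array([X,Y,75])+M@np.array([dx,dy,2+h])
print('now',p,o['tcp_rot'],'target',P,Rt.as_euler('xyz'))
print('shift units',(P-p)/30,'turn units',np.degrees((Rt*R.inv()).as_rotvec())/8,'axes x',M[:,0]/30,'n',M[:,2]/30)
print('TCP in rest frame',M.T@(p-[X,Y,75]))
E
python3 tgt.py 552.8 245.7 -0.13 45 3 0
```

```text
now [536.924 249.241 142.485] [-3.13   0.104  3.025] target [537.392 247.714 119.458] [3.142 0.4   3.012]
shift units [ 0.016 -0.051 -0.768] turn units [-0.182 -2.11  -0.072] axes x [ 0.03  -0.004  0.013] n [-0.013  0.002  0.031]
TCP in rest frame [11.358  1.453 68.466]
```

Emit:
play_rows:
  rows:
    - [[0,0,0],[-0.061,-0.703,-0.024]]
    - [[0.01,-0.03,-0.3],[-0.061,-0.703,-0.024]]
    - [[0.01,-0.02,-0.47],[-0.061,-0.703,-0.024]]
    - [[0,0,0],[0,0,0]]
    - [[0,0,0],[0,0,0]]

```text
time: 11.7
tool_pos: [538.0, 246.7, 119.9]
tcp_rot: [3.141, 0.397, 3.01]
contact_force: [-0.1, -0.5, -0.8]
grip_width: 60.1
finger_force: 30.0
```

```bash
python3 tgt.py 552.8 245.7 -0.13 8 3 0
cat > look.py <<'E'
from h import *; import sys
from scipy.spatial.transform import Rotation as Ro
X,Y,yaw=552.8,245.7,-0.13
tag=sys.argv[1]; ims=[]
o=get_obs(); R=Ro.from_euler('xyz',o['tcp_rot']).as_matrix(); p=o['tool_pos']
M=(Ro.from_euler('z',yaw)*Ro.from_euler('y',-.4)).as_matrix()
for n,(y0,y1,x0,x1) in(('side',(105,185,230,320)),('top',(220,300,120,210))):
    c=capture(n); C=cam(c); k=4.4
    a=cv2.resize(np.ascontiguousarray(c['frame'][y0:y1,x0:x1,::-1]),None,fx=k,fy=k,interpolation=cv2.INTER_CUBIC)
    a=cv2.convertScaleAbs(a,alpha=1.6)
    def poly(P,col):
        q=[proj(C,w) for w in P]; cv2.polylines(a,[np.array([((u-x0+.5)*k-.5,(v-y0+.5)*k-.5) for v,u in q]).round().astype(int)],True,col,1)
    S=[(30,30),(30,-30),(-30,-30),(-30,30)]
    if len(sys.argv)>2: poly([np.array([X,Y,75])+M@[u,v,12] for u,v in S],(0,255,0)); 
    else: poly([p+R@[u,v,-10] for u,v in S],(0,255,0)); 
    poly([np.array([X,Y,75])+M@[u,v,0] for u,v in [(34,17),(34,-17),(-30,-17),(-30,17)]],(0,0,255))
    ims.append(a)
    for q in('tile','rest'): print(n,q,[(round(r['p'],2),r['at']) for r in pinpoint(q,n)[:2]])
    print('pred tile origin',proj(C,p+R@[0,0,2]),'rest',proj(C,(X,Y,75)))
cv2.imwrite(f'pics/{tag}.png',np.hstack(ims))
E
python3 look.py hov
```

```text
now [537.988 246.687 119.896] [3.141 0.397 3.01 ] target [551.679 245.847  85.379] [3.142 0.4   3.012]
shift units [ 0.456 -0.028 -1.151] turn units [-0.005 -0.021  0.014] axes x [ 0.03  -0.004  0.013] n [-0.013  0.002  0.031]
TCP in rest frame [ 3.838 -0.941 47.121]
side tile [(0.56, [196.8, 351.0]), (0.5, [133.2, 262.6])]
side rest [(0.64, [146.4, 271.8])]
pred tile origin (np.float64(132.9174396110359), np.float64(263.97136667191353)) rest (np.float64(148.13183762085367), np.float64(270.50048671161346))
top tile [(0.63, [326.9, 251.2]), (0.52, [262.5, 157.8])]
top rest [(0.49, [257.9, 162.8]), (0.41, [180.1, 378.0])]
pred tile origin (np.float64(262.6352896768408), np.float64(160.024531174723)) rest (np.float64(257.25357550654354), np.float64(167.15568954476169))
```

View pics/hov.png

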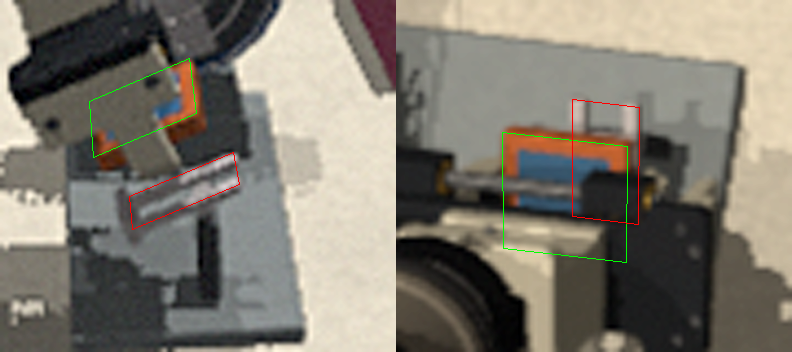

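Emit:
play_rows:
  rows:
    - [[0.13,-0.01,-0.4],[0,-0.02,0.01]]
    - [[0.13,-0.01,-0.4],[0,0,0]]
    - [[0.12,0,-0.38],[0,0,0]]
    - [[0,0,0],[0,0,0]]
    - [[0,0,0],[0,0,0]]

```text
time: 12.62
tool_pos: [548.2, 245.8, 82.9]
tcp_rot: [-3.141, 0.399, 3.011]
contact_force: [-1.1, -0.4, -0.7]
grip_width: 59.7
finger_force: 30.0
```

```bash
python3 tgt.py 552.8 245.7 -0.13 0 0.5 0; python3 look.py low
python3 - <<'E'
from h import *; print(get_obs()['contact_force'])
E
```

```text
now [548.239 245.793  82.89 ] [-3.141  0.399  3.011] target [552.484 245.741  77.037] [3.142 0.4   3.012]
shift units [ 0.142 -0.002 -0.195] turn units [ 0.001 -0.009  0.002] axes x [ 0.03  -0.004  0.013] n [-0.013  0.002  0.031]
TCP in rest frame [-1.104 -0.499  9.033]
side tile [(0.6, [145.9, 269.1])]
side rest [(0.63, [147.1, 269.6])]
pred tile origin (np.float64(146.1524734247607), np.float64(268.8735552033017)) rest (np.float64(148.13183762085367), np.float64(270.50048671161346))
top tile [(0.78, [261.6, 165.9]), (0.18, [259.3, 173.7])]
top rest [(0.68, [175.6, 293.0]), (0.45, [256.3, 164.0])]
pred tile origin (np.float64(258.79078249320685), np.float64(166.242555750252)) rest (np.float64(257.25357550654354), np.float64(167.15568954476169))
[ 0.10269112 -0.79439151 -1.2466562 ]
```

View pics/low.png

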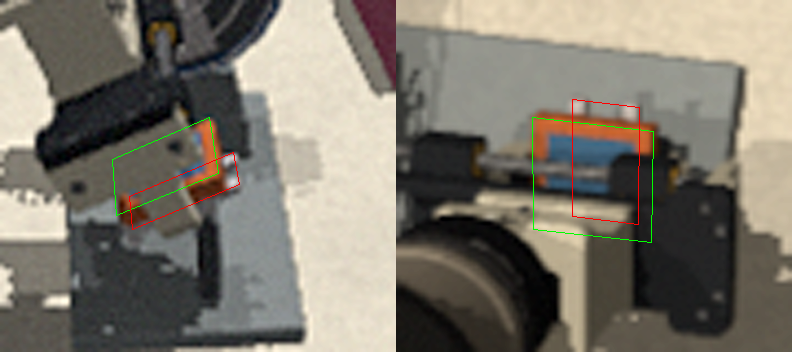

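Emit:
play_rows:
  rows:
    - [[0.05,0.04,0],[0,0,0]]
    - [[0.03,-0.01,-0.07],[0,0,0]]
    - [[0.03,0,-0.08],[0,0,0]]
    - [[0,0,0],[0,0,0]]

```text
time: 13.42
tool_pos: [551.6, 246.7, 78.3]
tcp_rot: [-3.141, 0.399, 3.011]
contact_force: [-0.3, -0.3, -1.3]
grip_width: 59.6
finger_force: 30.0
```

Emit:
play_rows:
  rows:
    - [[0.015,0,-0.03],[0,0,0]]
    - [[0,0,0],[0,0,0]]

```text
time: 13.68
tool_pos: [552.2, 246.8, 77.9]
tcp_rot: [3.142, 0.4, 3.011]
contact_force: [-0.2, 0.2, -0.3]
grip_width: 59.9
finger_force: 30.0
```

```bash
python3 tgt.py 552.8 245.7 -0.13 0 0.5 0|tail -1
```

```text
TCP in rest frame [0.409 1.007 2.925]
```

Emit:
play_rows:
  rows:
    - [[0.013,0,-0.03],[0,0,0]]
    - [[0,0,0],[0,0,0]]

```text
time: 13.92
tool_pos: [552.3, 246.8, 77.4]
tcp_rot: [-3.142, 0.4, 3.011]
contact_force: [-5.1, 0.3, 4.8]
grip_width: 59.6
finger_force: 30.0
```

Emit:
play_rows:
  rows:
    - [[0.013,0,-0.03],[0,0,0]]
    - [[0,0,0],[0,0,0]]

```text
time: 14.18
tool_pos: [552.5, 246.8, 76.5]
tcp_rot: [-3.141, 0.4, 3.011]
contact_force: [-7.2, -0.8, 6.3]
grip_width: 59.9
finger_force: 30.0
```

Emit:
play_rows:
  rows:
    - [[-0.035,0.004,-0.013],[0,0,0]]
    - [[0,0,0],[0,0,0]]

```text
time: 14.42
tool_pos: [552.4, 246.9, 76.5]
tcp_rot: [3.141, 0.401, 3.011]
contact_force: [-2.4, -1.8, 6.6]
grip_width: 59.6
finger_force: 30.0
```

Emit:
play_rows:
  rows:
    - [[-0.03,0.004,-0.013],[0,0,0]]
    - [[0,0,0],[0,0,0]]

```text
time: 14.68
tool_pos: [552.2, 247.2, 76.5]
tcp_rot: [3.14, 0.402, 3.011]
contact_force: [-0.1, -3.2, 5.5]
grip_width: 59.7
finger_force: 30.0
```

Emit:
play_rows:
  rows:
    - [[-0.03,0.004,-0.013],[0,0,0]]
    - [[0,0,0],[0,0,0]]

```text
time: 14.92
tool_pos: [552.1, 247.2, 76.5]
tcp_rot: [3.14, 0.404, 3.011]
contact_force: [3.3, -3.9, 5.8]
grip_width: 59.7
finger_force: 30.0
```

Emit:
play_rows:
  rows:
    - [[-0.03,0.004,-0.013],[0,0,0]]
    - [[0,0,0],[0,0,0]]

```text
time: 15.18
tool_pos: [552.1, 247.3, 76.4]
tcp_rot: [3.139, 0.405, 3.011]
contact_force: [6.3, -4.5, 3.7]
grip_width: 59.7
finger_force: 30.0
```

```bash
python3 tgt.py 552.8 245.7 -0.13 0 0.5 0; python3 look.py t1 r
```

```text
now [552.06  247.251  76.437] [3.139 0.405 3.011] target [552.484 245.741  77.037] [3.142 0.4   3.012]
shift units [ 0.014 -0.05   0.02 ] turn units [-0.009  0.038 -0.001] axes x [ 0.03  -0.004  0.013] n [-0.013  0.002  0.031]
TCP in rest frame [-0.301  1.442  1.688]
side tile []
side rest [(0.5, [148.8, 271.1])]
pred tile origin (np.float64(147.9683846810208), np.float64(270.40826410840754)) rest (np.float64(148.13183762085367), np.float64(270.50048671161346))
top tile [(0.58, [257.9, 165.1]), (0.48, [258.9, 179.7])]
top rest []
pred tile origin (np.float64(257.2567146727936), np.float64(166.56457446567504)) rest (np.float64(257.25357550654354), np.float64(167.15568954476169))
```

View pics/t1.png

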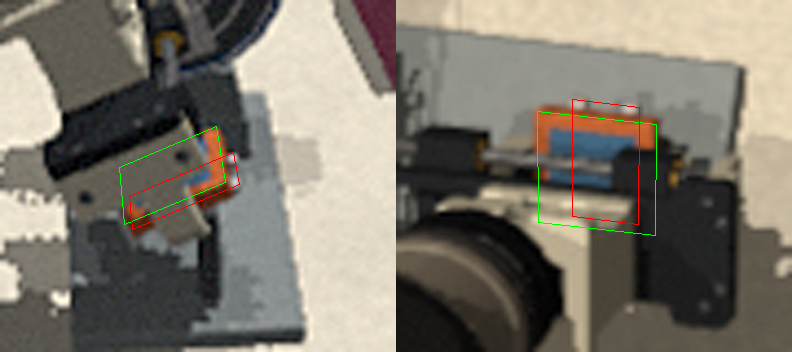

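Emit:
play_rows:
  rows:
    - [[0.04,-0.02,0.01],[0,0,0]]
    - [[0,0,0],[0,0,0]]

```text
time: 15.72
tool_pos: [552.1, 247.2, 76.4]
tcp_rot: [3.139, 0.403, 3.011]
contact_force: [1.5, -0.8, 5.8]
grip_width: 59.7
finger_force: 30.0
```

Emit:
play_rows:
  rows:
    - [[0,0,0],[0,0,0]]
    - [[0,0,0],[0,0,0]]
    - [[0,0,0],[0,0,0]]
    - [[0,0,0],[0,0,0]]
    - [[0,0,0],[0,0,0]]
  hand: 1

```text
time: 16.35
tool_pos: [550.4, 246.7, 74.7]
tcp_rot: [-3.142, 0.399, 3.011]
contact_force: [-0.4, -0.2, 0.1]
grip_width: 92.0
finger_force: 0.0
```

Emit:
play_rows:
  rows:
    - [[-0.13,0.02,0.31],[0,0,0]]
    - [[-0.26,0.04,0.62],[0,0,0]]
    - [[-0.39,0.05,0.92],[0,0,0]]
    - [[-0.39,0.05,0.92],[0,0,0]]
    - [[-0.7,-0.8,0.5],[0,0,0]]
    - [[-0.7,-1,0],[0,0,0]]
    - [[-0.7,-1,0],[0,0,0]]
    - [[0,-1,0],[0,0,0]]

```text
time: 17.35
tool_pos: [450.6, 136.9, 173.4]
tcp_rot: [3.141, 0.4, 3.013]
contact_force: [-0.1, -0.7, -0.1]
grip_width: 92.0
finger_force: 0.0
```

```bash
python3 look.py t2 r
```

```text
side tile [(0.9, [147.6, 267.9])]
side rest [(0.4, [146.1, 269.6])]
pred tile origin (np.float64(140.41969805519537), np.float64(231.82435495896667)) rest (np.float64(148.13183762085367), np.float64(270.50048671161346))
top tile [(0.86, [258.8, 163.9]), (0.67, [266.4, 410.1])]
top rest []
pred tile origin (np.float64(303.69846737761657), np.float64(205.0949699850169)) rest (np.float64(257.25357550654354), np.float64(167.15568954476169))
```

View pics/t2.png

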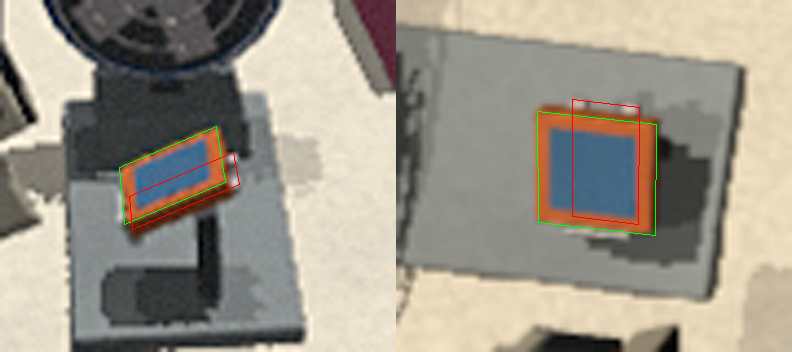

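```bash
cat > m6.py <<'E'
from h import *
from scipy.spatial.transform import Rotation as Ro
np.set_printoptions(precision=2,suppress=True)
M=(Ro.from_euler('z',-.13)*Ro.from_euler('y',-.4)).as_matrix(); O=np.array([552.8,245.7,75])
for n,(y,x) in(('side',(147,269)),('top',(258,164))):
    c=capture(n);C=cam(c);hsv=cv2.cvtColor(c['frame'],cv2.COLOR_RGB2HSV)
    for nm,m0 in(('glaze',cv2.inRange(hsv,(95,60,30),(125,255,255))),('all',cv2.inRange(hsv,(0,90,75),(18,255,255))|cv2.inRange(hsv,(95,60,30),(125,255,255)))):
        m=np.zeros_like(m0); m[y-19:y+19,x-19:x+19]=m0[y-19:y+19,x-19:x+19]
        k,l,s,ce=cv2.connectedComponentsWithStats(m); i=1+np.argmax(s[1:,4]); cn=max(cv2.findContours((l==i).astype(np.uint8),0,1)[0],key=len)[:,0,:]
        def pl(at):
            o,d=ray(C,at); o=M.T@(o-O); d=M.T@d; return (o+d*(12-o[2])/d[2])[:2]
        R=cv2.minAreaRect(np.array([pl((v,u)) for u,v in cn]).astype(np.float32)); print(n,nm,s[i,4],pl(ce[i][::-1]),np.array(R[0]),np.array(R[1]),np.radians(R[2]))
E
python3 m6.py
```

```text
side glaze 141 [0.36 1.14] [0.48 1.17] [40.   40.31] 1.5153658244982053
side all 308 [1.85 0.15] [3.52 1.43] [73.73 62.41] 1.5200009232174339
top glaze 325 [0.24 2.53] [0.09 2.57] [40.34 40.88] 1.564928051332907
top all 653 [3.11 1.58] [2.13 1.4 ] [63.04 59.73] 0.007197627170062231
```

```bash
cat > m7.py <<'E'
from h import *; import pickle
from scipy.spatial.transform import Rotation as Ro
np.set_printoptions(precision=2,suppress=True)
CC=pickle.load(open('C.pkl','rb')); FF=np.load('f.npz')
M=(Ro.from_euler('z',-.13)*Ro.from_euler('y',-.4)).as_matrix(); O=np.array([552.8,245.7,75])
from scipy.ndimage import map_coordinates
ys=np.arange(-30,30.1,.5)
for n in('top','side'):
    g=FF[n].astype(float)[:,:,0]
    for x in(-20,-15,-10,-5,0,20,24,28):
        pts=np.array([proj(CC[n],O+M@[x,y,0]) for y in ys]).T
        L=map_coordinates(g,pts,order=1); 
        if x in(-15,0,24): print(n,x,L[::4].astype(int))
        T=(L>(np.median(L)+L.max())/2); i=np.nonzero(T)[0]
        print(n,x,'outer',ys[i[0]],ys[i[-1]],'mid',(ys[i[0]]+ys[i[-1]])/2)
E
python3 m7.py
```

```text
top -20 outer -14.5 18.0 mid 1.75
top -15 [ 76  84  86  86  85  85  72  89 107 112 102  85  79  84  84  84  83  82
  79  68  66  95 114 115 101  87  83  83  83  83  83]
top -15 outer -14.5 18.0 mid 1.75
top -10 outer -15.0 18.0 mid 1.5
top -5 outer -14.5 18.0 mid 1.75
top 0 [ 46  46  45  45  46  46  40  81 108 115 105  91  84  86  86  85  85  84
  80  70  68  97 113 115 101  88  85  84  84  84  84]
top 0 outer -14.5 18.0 mid 1.75
top 20 outer -15.0 19.5 mid 2.25
top 24 [ 75  76  76  76  73  71  59  83 107 114 106  91  82  82  82  82  83  85
  82  71  70  98 113 114 100  87  83  83  83  84  86]
top 24 outer -14.5 18.0 mid 1.75
top 28 outer -14.5 17.5 mid 1.5
side -20 outer -15.5 16.0 mid 0.25
side -15 [ 84  78  70  61  52  54  76  97 108 120 113 101  90  81  72  62  52  60
  73  88 105 118 114 108  95  81  68  58  48  44  40]
side -15 outer -15.0 17.0 mid 1.0
side -10 outer -16.0 17.5 mid 0.75
side -5 outer -16.5 16.0 mid -0.25
side 0 [ 83  78  70  57  51  67  84 103 121 121 110 100  88  77  73  67  61  57
  62  83 105 107 108  92  66  44  39  35  33  32  31]
side 0 outer -16.0 15.0 mid -0.5
side 20 outer -17.5 15.5 mid -1.0
side 24 [ 82  73  64  54  45  61  82 100 114 121 107  93  80  68  60  55  53  62
  74  93 112 120 111  99  69  39  30  30  31  30  30]
side 24 outer -16.0 16.0 mid 0.0
side 28 outer -16.5 15.5 mid -0.5
```

Emit:
play_rows:
  rows:
    - [[-0.1,-0.96,0.2],[0.093,0.71,0]]
    - [[-0.1,-0.96,0.2],[0.093,0.71,0]]
    - [[-0.1,-0.96,0],[0.093,0.71,0]]
    - [[-0.1,-0.96,0],[0.093,0.71,0]]
    - [[-0.1,-0.96,0],[0,0,0.3]]
    - [[-0.1,-0.96,0],[0,0,0.3]]
    - [[-0.1,-0.96,0],[0,0,0.3]]
    - [[-0.1,-0.96,0],[0,0,0.3]]
    - [[-0.1,-0.96,0],[0,0,0]]
    - [[-0.1,-0.96,0],[0,0,0]]
    - [[0,0,0],[0,0,0]]
  hand: -1

```text
time: 19.12
tool_pos: [422.6, -151.5, 184.6]
tcp_rot: [-3.142, -0.001, -3.106]
contact_force: [0.3, -0.1, -0.2]
grip_width: 0.6
finger_force: 0.0
```

Emit:
play_rows:
  rows:
    - [[0,0,-0.7],[0,0,0]]
    - [[0,0,-0.8],[0,0,0]]
    - [[0,0,-0.5],[0,0,0]]
    - [[0,0,0],[0,0,0]]

```text
time: 19.62
tool_pos: [422.0, -149.1, 124.0]
tcp_rot: [3.14, -0.003, -3.103]
contact_force: [-0.3, 0.4, 0.9]
grip_width: 0.5
finger_force: 0.0
```

Emit:
play_rows:
  rows:
    - [[0.5,0.02,0],[0,0,0]]
    - [[0.4,0.02,0],[0,0,0]]
    - [[0.4,0.02,0],[0,0,0]]
    - [[0.4,0.02,0],[0,0,0]]
    - [[0.4,0.02,0],[0,0,0]]
    - [[0.4,0.02,0],[0,0,0]]
    - [[0.4,0.02,0],[0,0,0]]
    - [[0.4,0.02,0],[0,0,0]]
    - [[0.4,0,0],[0,0,0]]
    - [[0,0,0],[0,0,0]]

```text
time: 20.88
tool_pos: [534.2, -145.8, 124.7]
tcp_rot: [-3.141, 0.0, -3.104]
contact_force: [0.2, -0.3, -0.5]
grip_width: 0.2
finger_force: 0.0
```

Emit:
play_rows:
  rows:
    - [[-0.3,0,0.5],[0,0,0]]
    - [[-0.5,0,1],[0,0,0]]
    - [[-1,0,1],[0,0,0]]
    - [[-1,0,0.5],[0,0,0]]
    - [[-1,0,0],[0,0,0]]
    - [[0,0,0],[0,0,0]]

```text
time: 21.62
tool_pos: [417.3, -145.5, 216.2]
tcp_rot: [-3.141, 0.0, -3.106]
contact_force: [0.6, -0.4, -0.8]
grip_width: 0.8
finger_force: 0.0
```

```bash
python3 m6.py
python3 - <<'E'
from h import *
for n in('side','top'):
    c=capture(n);C=cam(c);hsv=cv2.cvtColor(c['frame'],cv2.COLOR_RGB2HSV)
    if n=='top': cv2.imwrite('pics/end.png',c['frame'][:,:,::-1])
    m=cv2.inRange(hsv,(0,150,60),(8,255,255))|cv2.inRange(hsv,(172,150,60),(180,255,255))
    b={'top':(272,340),'side':(275,290)}[n]; z=np.zeros_like(m); z[b[0]-55:b[0]+55,b[1]-45:b[1]+45]=m[b[0]-55:b[0]+55,b[1]-45:b[1]+45]
    v,u=np.nonzero(z); print(n,len(v),onz(C,(v.mean(),u.mean()),125) if len(v) else 0)
    for q in('wheel_isolator','jar_blue','stamp_round'): print(q,[r['at'] for r in pinpoint(q,n)[:1]])
E
```

```text
side glaze 140 [0.21 1.02] [0.4  1.17] [39.53 40.62] 1.5285580592740218
side all 315 [1.9 0.1] [1.75 0.15] [61.04 75.15] 0.01467726853540164
top glaze 326 [0.24 2.59] [0.09 2.57] [40.34 40.88] 1.564928051332907
top all 655 [3.06 1.62] [2.13 1.4 ] [63.04 59.73] 0.007197627170062231
side 152 [ 566.19275847 -144.17209117  125.        ]
wheel_isolator [[356.4, 324.1]]
jar_blue [[229.7, 386.3]]
stamp_round [[229.9, 211.7]]
top 168 [ 566.12727313 -146.59574684  125.        ]
wheel_isolator [[263.3, 410.6]]
jar_blue [[175.6, 289.4]]
stamp_round [[326.4, 253.3]]
```

View pics/end.png

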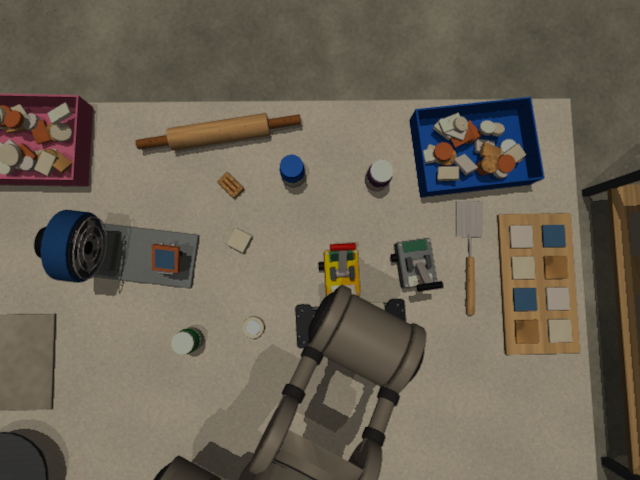

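The picture shows the red handle back at on, around (246,343). The tile is on the rest at (258,165), the black handle hasn't moved, and nothing else has shifted.

```bash
python3 -c "
from plant import bot; print(bot.close_job())"
```

```text
the job is handed in; nothing more can be done
None
```

The job is handed in: the fan was switched off, the tile was laid glaze up on the rest against the lip (about 1 mm off centre sideways and square to within a few hundredths of a radian, by the cameras), and the red handle was thrown back to on after the tile was released, with nothing else disturbed.

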